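# Light the sideboard display

## Robot

A 7-joint arm with a two-finger parallel gripper is mounted at the origin on the work surface. World frame = base frame: x ahead of the robot, y to its left, z up, the work surface at z = 0. Lengths are in m, angles in rad, forces in N, time in s.
With the tool pointing down it reaches from about 0.4 to 0.85 m from the base axis. Payload 4.4 kg.
Tool frame: the origin (TCP) lies midway between the tips of the shut fingers; the grasp point (between the pads) lies 19 mm behind it; z points along the fingers, y is the line along which they close (so a half turn about z gives the same grasp; the last joint's range is limited). The gripper opens to 94 mm and grips with 3 to 60 N. Pads are 16 mm wide; open, the fingers measure 119 mm over their backs; the gripper's body (75 mm by 177 mm) begins 78 mm behind the grasp point.
Start: joints at [1.037, 0.628, 0.038, 1.517, -0.027, 0.996, -0.02], TCP at [0.293, -0.58, 0.205] pointing down, gripper open.
Joint ranges: [-3.06, 3.06], [-0.37, 2.12], [-1.25, 1.32], [0.18, 2.47], [-1.1, 4.24], [0.23, 1.98], [-2.94, 2.94]. Speed limits (rad/s): [2.57, 2.57, 3.14, 3.14, 3.14, 3.14, 3.14].

## Interface

Orientations are given as a 3x3 rotation matrix whose columns are the frame's x, y, z axes.
In Python, from plant import manip gives the robot as it stands.
- The arm moves only by the tool arm_command, never from a script. Its argument "commands" is one flat list of numbers, 4 for each row, row after row: the shift along the tool's x, y, z in cm, then the turn about the tool's z in rad. In form: [tx, ty, tz, roll, tx, ty, tz, roll, ...]. A call has exactly 5 rows; each row shifts and turns the commanded pose from where the row before left it, along the tool's axes as they then stand; what a row does not reach is not made up. A row lasts 1/12 s, in which the tool goes at most 41.7 mm and 7.16 degrees, less where a joint would pass 70% of its speed; a pose out of reach is approached as far as the arm can. A call with a gripper value outside its range is refused whole. "hand" is the opening in per cent of the stroke, from 0 (shut) to 100 (fully open), set as the call begins (left out, the last holds). The fingers move at their own pace and stop on an object; "squeeze" is the grip in N (left out, the last holds). Time passes only in rows, so rows that do not move let the fingers close, or fill a call up. It gives the time, the measured TCP pose, the force, the opening and the grip force at its end, in the units of the state.
- manip.observe(): the state, without advancing time (a new reading comes with each control period).
- manip.camera(name): name is "scene" or "side" or "wrist"; returns the picture (384x512x3 uint8, blue, green, red); there is no depth.
- manip.camera_info(name): a dict with "fx", "fy", "cx", "cy" (pixels), "k1" (the pictures are not rectified: a ray, as slopes to the right and down, at radius r is drawn at 1 + k1 r^2 times it, then the intrinsics apply), "origin" and "attitude" of the camera in the world. Camera axes: x right, y up, looking along -z (the intrinsics and any distortion apply to the point x, -y, -z); pixel columns grow to the right and rows downward; lengths in m; the calibration is good to about 2 mm. A picture is of the moment at which its call begins: read the wrist's pose just before it. camera_info takes no time and is no camera call; for the wrist camera it gives the pose at the moment of the call.
- manip.finish_job(): hands the job in; it is judged then, once.
Trained networks look in the newest picture that a camera, given by its name, has taken for a name from the list of things; names that differ only in an ending like _2 or _b are one class to them, and where a whole thing is asked for, a point or a joint stands for the part that bears it (a point fixed in the world has none). Each returns a list of dicts, best first, with "score" (0 to 1); they miss things now and then, are a little off and sometimes report something else, mostly with a low value. They report only what shows in the picture. A call takes as long as a camera call. They do not tell look-alikes from the thing itself.
- manip.recognise(camera, name): "centre" ([column, row] in pixels, amid what is visible of it).
- manip.outline_of(camera, name): "mask" (384x512 bool, what is visible of it) and "centre" ([column, row] in pixels, amid what is visible of it).
- manip.spot_point(camera, name): "centre" ([column, row] in pixels: a listed point, or the origin of a listed thing).
The state is a dict: "time_s": time; "joints": joint angles; "dq": joint speeds; "joint_efforts": joint torques, N m; "position": TCP position; "eef_rot": TCP orientation; "ft_force": force on the tool from outside, world axes, zero at the start; "ft_torque": the same for the moment, N m; "opening": finger opening in m; "grasp_force": force on a finger pad.
Only numpy, scipy, OpenCV 4.12 (cv2) and the standard library are available. Lean on these libraries where they do the work, as an engineer would, in place of code of your own. Each camera call takes 0.05 s, during which the arm holds its last target. There are 200 camera calls.

## Task

Switch on the display lamps with the closed fingertips: press the black-dotted end of the rocker fully down on the red switch first, then on the yellow one, then on the green one, and leave the white switch off. Touch the switches only to press them: do not lift them or push them out of place, and leave the candles, glass, vase, frame and gift box around them undisturbed.

Things in the scene. Friction and masses are not known exactly. Their poses are not given: they have to be found in the camera images.
- red_switch: loose dark wooden block 100 x 60 x 30 mm (x, y, z) on a rubber sole, 0.35 to 0.55 kg, carrying a red rocker. Origin: centre of its underside (on the table top, z = 0). Its x axis runs along the block towards the dotted (ON) end, z up. It stands at any yaw.
- red_rocker (a joint): tilt of the red rocker in rad: 0 = off (dotted half raised 23 degrees, plain half level), 0.4 = fully on (dotted half level on its stop, plain half raised). It turns about the block's y axis above the block's centre, 38 mm above the table, is held by friction only (about 2 N at the dot, more nearer the hinge) and stays where it is left.
- red_dot (a point): centre of the black dot, 12 mm across, on the red rocker's ON half; press here or a few mm farther from the hinge. When off it lies 20 mm from the block's centre along block x and 57 mm above the table; when fully on, 26 mm and 48 mm. The cap is a shallow V of two flat halves, each 36 mm long and 44 mm wide; its level half lies 48 mm above the table, the raised end 61 mm.
- yellow_switch: loose dark wooden block 100 x 60 x 30 mm (x, y, z) on a rubber sole, 0.35 to 0.55 kg, carrying a yellow rocker. Origin: centre of its underside (on the table top, z = 0). Its x axis runs along the block towards the dotted (ON) end, z up. It stands at any yaw.
- yellow_rocker (a joint): tilt of the yellow rocker in rad: 0 = off (dotted half raised 23 degrees, plain half level), 0.4 = fully on (dotted half level on its stop, plain half raised). It turns about the block's y axis above the block's centre, 38 mm above the table, is held by friction only (about 2 N at the dot, more nearer the hinge) and stays where it is left.
- yellow_dot (a point): centre of the black dot, 12 mm across, on the yellow rocker's ON half; press here or a few mm farther from the hinge. When off it lies 20 mm from the block's centre along block x and 57 mm above the table; when fully on, 26 mm and 48 mm. The cap is a shallow V of two flat halves, each 36 mm long and 44 mm wide; its level half lies 48 mm above the table, the raised end 61 mm.
- green_switch: loose dark wooden block 100 x 60 x 30 mm (x, y, z) on a rubber sole, 0.35 to 0.55 kg, carrying a green rocker. Origin: centre of its underside (on the table top, z = 0). Its x axis runs along the block towards the dotted (ON) end, z up. It stands at any yaw.
- green_rocker (a joint): tilt of the green rocker in rad: 0 = off (dotted half raised 23 degrees, plain half level), 0.4 = fully on (dotted half level on its stop, plain half raised). It turns about the block's y axis above the block's centre, 38 mm above the table, is held by friction only (about 2 N at the dot, more nearer the hinge) and stays where it is left.
- green_dot (a point): centre of the black dot, 12 mm across, on the green rocker's ON half; press here or a few mm farther from the hinge. When off it lies 20 mm from the block's centre along block x and 57 mm above the table; when fully on, 26 mm and 48 mm. The cap is a shallow V of two flat halves, each 36 mm long and 44 mm wide; its level half lies 48 mm above the table, the raised end 61 mm.
- white_switch: loose dark wooden block 100 x 60 x 30 mm (x, y, z) on a rubber sole, 0.35 to 0.55 kg, carrying a white rocker. Origin: centre of its underside (on the table top, z = 0). Its x axis runs along the block towards the dotted (ON) end, z up. It stands at any yaw.
- white_rocker (a joint): tilt of the white rocker in rad: 0 = off (dotted half raised 23 degrees, plain half level), 0.4 = fully on (dotted half level on its stop, plain half raised). It turns about the block's y axis above the block's centre, 38 mm above the table, is held by friction only (about 2 N at the dot, more nearer the hinge) and stays where it is left.
- white_dot (a point): centre of the black dot, 12 mm across, on the white rocker's ON half; press here or a few mm farther from the hinge. When off it lies 20 mm from the block's centre along block x and 57 mm above the table; when fully on, 26 mm and 48 mm. The cap is a shallow V of two flat halves, each 36 mm long and 44 mm wide; its level half lies 48 mm above the table, the raised end 61 mm.
- tumbler: white candle tumbler, 80 mm across, 85 mm high; loose, only a bystander. Origin: centre of its underside, z up.
- tealight: small cream tea light with orange flame, 38 mm across, 30 mm high; loose, only a bystander. Origin: centre of its underside, z up.
- goblet: glass goblet, 76 mm across, 105 mm high; loose, only a bystander. Origin: centre of its underside, z up.
- candlestick: brass candlestick with a pink candle, foot 96 mm across, 208 mm high; loose, only a bystander. Origin: centre of its underside, z up.
- frame: white picture frame standing upright, 100 mm wide, 110 mm high, foot 110 mm deep; loose, only a bystander. Origin: centre of its underside, z up.
- giftbox: pink gift box with white ribbon, 90 x 70 x 45 mm; loose, only a bystander. Origin: centre of its underside, z up.
- bud_vase: blue bud vase, 72 mm across, 85 mm high; loose, only a bystander. Origin: centre of its underside, z up.
There are look-alikes about, which are no part of the job. Leave any orange look-alike of the yellow_switch alone.

How it is judged:
By the outcome, as a careful person would: the job done as asked, in the order asked, and still so for the second after the job is handed in, with the robot touching nothing.
It also fails if it takes over 42 s, if anything falls off the work surface, if the arm or the gripper's body presses on something with over 40 N, if the wrist force passes 120 N, or if a joint passes its speed limit or range.

## Working session

There is one attempt and no reset: what is moved stays moved. The work goes in short steps, Python scripts to look and compute and a tool call to move; the robot and the scene stay as the last step left them, time stands still between calls to the robot, and variables do not carry over. Pictures are saved under pics/ and viewed, at most 10 in all, crops included, and the job is handed in when it is done.

Besides the shell and the picture viewer there is one more tool, called after "Request:" as name(argument=value, ...), one argument or row to a line, values as JSON. arm_command: Moves the arm, as the interface text tells. Its arguments: {"type":"object","properties":{"commands":{"type":"array","items":{"type":"number"}},"hand":{"type":"number"},"squeeze":{"type":"number"}},"required":["commands"]}

```bash
mkdir -p pics; cat > h.py <<'E'
import numpy as np, cv2
from plant import manip
def ray(ci,px):
    u=np.array([(px[0]-ci['cx'])/ci['fx'],(px[1]-ci['cy'])/ci['fy']])
    s=u.copy()
    for _ in range(20): s=u/(1+ci['k1']*(s@s))
    d=np.array(ci['attitude']).reshape(3,3)@np.array([s[0],-s[1],-1]); return np.array(ci['origin']),d/np.linalg.norm(d)
def onz(ci,px,z):
    o,d=ray(ci,px); return o+d*(z-o[2])/d[2]
def tri(a,b):
    A=np.zeros((3,3));B=np.zeros(3)
    for o,d in (a,b):
        P=np.eye(3)-np.outer(d,d);A+=P;B+=P@o
    return np.linalg.solve(A,B)
E
python3 - <<'E'
from h import *
ims=[]
for c in("scene","side"):
    im=manip.camera(c); cv2.imwrite(f"pics/{c}0.png",im); ci=manip.camera_info(c); print(c,np.round(ci['origin'],3),np.round(ci['attitude'],2).tolist(),ci['fx'],ci['k1'])
    for n in("red","yellow","green","white"):
        for f,z,t in((manip.spot_point,.057,"_dot"),(manip.spot_point,0,"_switch")):
            print(n+t,[(np.round(r['centre']).tolist(),round(r['score'],2),np.round(onz(ci,r['centre'],z)[:2],3).tolist()) for r in f(c,n+t)])
s=manip.observe();print(s['time_s'],s['position'],np.round(s['eef_rot'],2).tolist())
E
```

```text
scene [ 0.995 -0.585  0.696] [[0.82, -0.39, 0.43], [0.58, 0.55, -0.6], [-0.01, 0.74, 0.67]] 378.7900214326678 -0.06798289027357533
red_dot [([220.0, 168.0], 0.76, [0.467, 0.011]), ([344.0, 144.0], 0.36, [0.693, 0.308]), ([162.0, 250.0], 0.28, [0.54, -0.278]), ([322.0, 232.0], 0.2, [0.796, -0.035])]
red_switch [([222.0, 177.0], 0.73, [0.449, 0.037])]
yellow_dot [([241.0, 232.0], 0.93, [0.649, -0.139]), ([82.0, 256.0], 0.91, [0.409, -0.391]), ([159.0, 180.0], 0.87, [0.368, -0.116])]
yellow_switch [([241.0, 245.0], 0.57, [0.642, -0.133]), ([98.0, 272.0], 0.56, [0.425, -0.38])]
green_dot [([154.0, 230.0], 0.87, [0.484, -0.247])]
green_switch [([166.0, 249.0], 0.63, [0.505, -0.243])]
white_dot [([308.0, 156.0], 0.8, [0.635, 0.193]), ([155.0, 232.0], 0.47, [0.49, -0.252])]
white_switch [([301.0, 178.0], 0.89, [0.638, 0.161])]
side [ 0.555 -0.703  0.732] [[1.0, 0.03, -0.04], [-0.04, 0.69, -0.72], [0.01, 0.72, 0.69]] 350.34934863426184 -0.0997117345534574
red_dot [([216.0, 179.0], 0.73, [0.472, 0.027]), ([274.0, 338.0], 0.48, [0.602, -0.432])]
red_switch [([213.0, 194.0], 0.89, [0.459, 0.023]), ([221.0, 263.0], 0.25, [0.49, -0.216])]
yellow_dot [([288.0, 226.0], 0.9, [0.657, -0.153]), ([177.0, 321.0], 0.86, [0.41, -0.389]), ([178.0, 221.0], 0.65, [0.382, -0.125])]
yellow_switch [([184.0, 230.0], 0.91, [0.388, -0.11]), ([282.0, 231.0], 0.77, [0.648, -0.123]), ([192.0, 328.0], 0.65, [0.433, -0.381])]
green_dot [([222.0, 265.0], 0.88, [0.497, -0.258])]
green_switch []
white_dot [([264.0, 142.0], 0.49, [0.618, 0.194])]
white_switch [([269.0, 156.0], 0.81, [0.635, 0.192])]
0.9 [ 0.29310613 -0.58017875  0.20550331] [[0.89, 0.45, 0.0], [0.45, -0.89, -0.0], [0.0, 0.0, -1.0]]
```

View pics/scene0.png

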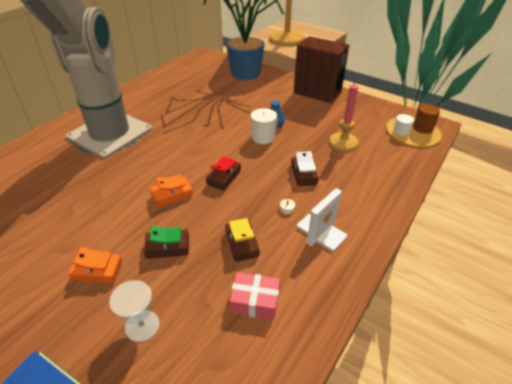

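View pics/side0.png

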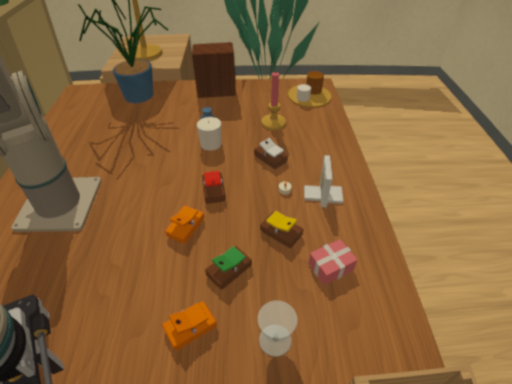

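The scene picture shows the red switch at (222,172), yellow at (241,236), green at (166,241) and white at (304,167). The orange look-alikes are at (172,190) and (95,265). The side picture has red at (214,186), yellow at (282,228), green at (229,266) and white at (270,152), with orange ones at (185,223) and (190,324).

Candidates for yellow_switch in the scene picture are (241,236), (172,190) and (95,265). Only (241,236) has a yellow cap on a dark block, because the other two are orange all over. I'll confirm this in a crop.

```bash
python3 - <<'E'
from h import *
S={'r':(222,172),'y':(241,236),'g':(166,241)};D={'r':(214,186),'y':(284,228),'g':(229,266)}
rows=[]
for f,P in(("scene0",S),("side0",D)):
    im=cv2.imread(f"pics/{f}.png")
    rows.append(np.hstack([cv2.resize(im[y-28:y+28,x-28:x+28],(260,260),interpolation=cv2.INTER_CUBIC) for x,y in P.values()]))
cv2.imwrite("pics/crop1.png",np.vstack(rows))
a,b=manip.camera_info("scene"),manip.camera_info("side")
for n,p,q in(("red",(220,168),(216,179)),("yel",(241,232),(288,226)),("gre",(154,230),(222,265))): print(n,np.round(tri(ray(a,p),ray(b,q)),3))
E
```

```text
red [0.475 0.006 0.07 ]
yel [ 0.656 -0.152  0.066]
gre [ 0.497 -0.261  0.07 ]
```

View pics/crop1.png

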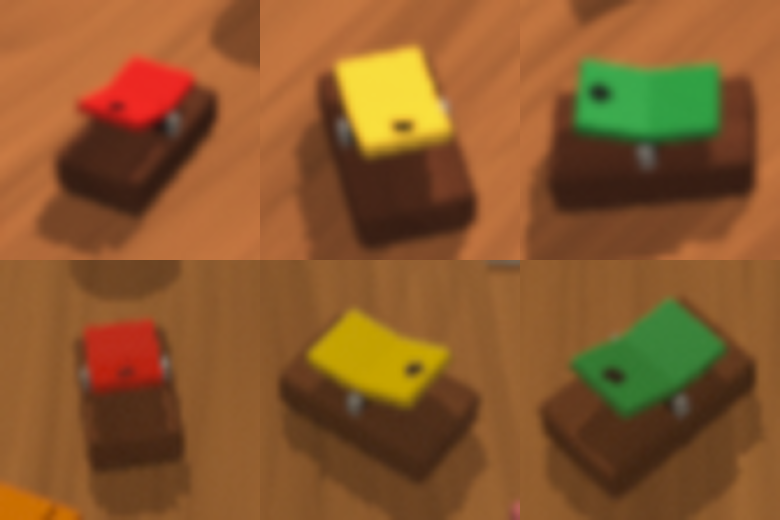

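The crop confirms the yellow cap on a dark block, and that all three dotted ends are raised. Dots in the scene picture: red (219,167), yellow (244,235), green (155,233). In the side picture: (213,182), (289,224), (221,263).

```bash
python3 - <<'E'
from h import *
a,b=manip.camera_info("scene"),manip.camera_info("side")
for n,p,q in(("red",(219.2,166.8),(212.9,182.1)),("yel",(243.8,235.1),(289,223.7)),("gre",(155.2,232.8),(221.2,263.2))): print(n,np.round(tri(ray(a,p),ray(b,q)),3),np.round(onz(a,p,.057),3),np.round(onz(b,q,.057),3))
s=manip.observe();R=np.array(s['eef_rot']);print(R.T@(np.array([.47,.0,.21])-s['position'])*100)
w=manip.camera_info("wrist");print(R.T@(np.array(w['origin'])-s['position']),(R.T@np.array(w['attitude']).reshape(3,3)).round(2),w['fx'])
E
```

```text
red [0.464 0.013 0.059] [0.462 0.015 0.057] [0.464 0.014 0.057]
yel [ 0.661 -0.145  0.059] [ 0.659 -0.143  0.057] [ 0.661 -0.145  0.057]
gre [ 0.495 -0.255  0.06 ] [ 0.492 -0.252  0.057] [ 0.495 -0.255  0.057]
[ 41.94746794 -43.81092593  -0.45074122]
[ 0.07963358 -0.00106799 -0.17921296] [[ 0.    0.96  0.27]
 [ 1.   -0.   -0.  ]
 [-0.    0.27 -0.96]] 313.3206288602208
```

Request:
arm_command(
  commands=[2.8,-2.9,0,0,2.8,-2.9,0,0,2.8,-2.9,0,0,2.8,-2.9,0,0,2.8,-2.9,0,0],
  hand=0,
)

```text
time_s: 1.32
position: [0.353, -0.3859, 0.2056]
eef_rot: [[0.893, 0.45, 0.0], [0.45, -0.893, -0.0], [0.0, 0.0, -1.0]]
ft_force: [0.5, -0.1, -0.7]
opening: 0.064
grasp_force: 0.0
```

Request:
arm_command(
  commands=[2.8,-2.9,0,0,2.8,-2.9,0,0,2.8,-2.9,0,0,2.8,-2.9,0,0,2.8,-2.9,0,0],
)

```text
time_s: 1.73
position: [0.4127, -0.1933, 0.2058]
eef_rot: [[0.893, 0.451, 0.001], [0.451, -0.893, -0.0], [0.001, 0.001, -1.0]]
ft_force: [0.7, 0.1, 0.6]
opening: 0.0308
grasp_force: 0.0
```

Request:
arm_command(
  commands=[2.8,-2.9,0,0,2.8,-2.9,0,0,2.8,-2.9,0,0,2.8,-2.9,0,0,0,0,0,0],
)

```text
time_s: 2.15
position: [0.4627, -0.0319, 0.2059]
eef_rot: [[0.887, 0.462, 0.003], [0.462, -0.887, 0.005], [0.005, -0.003, -1.0]]
ft_force: [-0.2, -0.4, 0.2]
opening: 0.0006
grasp_force: 0.0
```

```bash
python3 - <<'E'
from h import *
s=manip.observe();print(s['time_s'],s['position'],s['opening'],np.round(s['eef_rot'],3).tolist(),s['ft_force'])
ci=manip.camera_info("wrist");im=manip.camera("wrist");cv2.imwrite("pics/w1.png",im)
R=np.array(s['eef_rot'])
for n in("red_dot","red_switch","green_dot","yellow_dot"):
    for r in manip.spot_point("wrist",n): print(n,np.round(r['centre']),r['score'],onz(ci,r['centre'],.057 if 'dot' in n else 0).round(3))
for p in ([.464,.014,.057],s['position']):
    v=(R.T@0 if 0 else np.array(ci['attitude']).reshape(3,3).T@(np.array(p)-ci['origin']));print("proj",v[0]/-v[2]*ci['fx']+ci['cx'],-v[1]/-v[2]*ci['fy']+ci['cy'])
E
```

```text
2.15 [ 0.46266148 -0.03190134  0.20590567] 0.0006170356468797648 [[0.887, 0.462, 0.003], [0.462, -0.887, 0.005], [0.005, -0.003, -1.0]] [-0.20708327 -0.43012623  0.15844531]
red_dot [222. 165.] 0.95 [0.459 0.014 0.057]
red_switch [208. 152.] 0.91 [0.454 0.037 0.   ]
green_dot [446. 250.] 0.85 [ 0.489 -0.257  0.057]
yellow_dot [493. 346.] 0.89 [ 0.409 -0.389  0.057]
yellow_dot [453.  59.] 0.57 [ 0.657 -0.14   0.057]
yellow_dot [211. 152.] 0.45 [0.467 0.031 0.057]
proj 223.80199683154495 160.82682777006278
proj 262.0186859299525 237.50087560332466
```

View pics/w1.png

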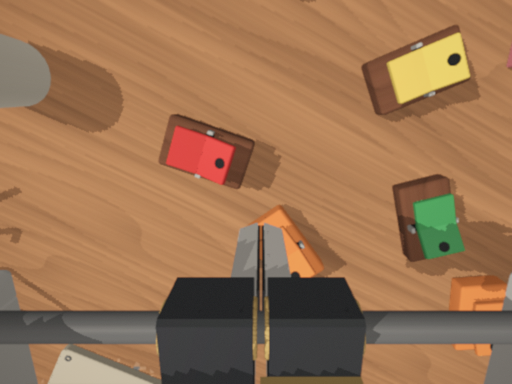

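The wrist picture shows the red dot at (220,163) with hinge pins at (210,133) and (198,177). Yellow's dot is at (454,60) with pins (417,46) and (431,94), and green's dot is at (444,246) with pins (411,229) and (457,221).

```bash
python3 - <<'E'
from h import *
s=manip.observe();ci=manip.camera_info("wrist");print(s['time_s'],s['position'])
R=np.array(s['eef_rot'])
for n,d,p,q,old in(("red",(220,163),(210,133),(198,177),(.464,.014)),("yel",(454,60),(417,46),(431,94),(.660,-.144)),("gre",(444,246),(411,229),(457,221),(.494,-.254))):
    D=onz(ci,d,.057)[:2];P=onz(ci,p,.038)[:2];Q=onz(ci,q,.038)[:2];C=(P+Q)/2
    e=(Q-P)/np.linalg.norm(Q-P);x=np.array([-e[1],e[0]]);x*=np.sign(x@(D-C))
    T=np.array([*(D+x*.006),.1]);
    print(n,"dot",D.round(3),"scene/side",old,"C",C.round(3),"dist",(x@(D-C)).round(3),(e@(D-C)).round(3),"yaw",np.degrees(np.arctan2(x[1],x[0])).round(1),"press",T.round(3),"tool xyz cm",(R.T@(T-s['position'])*100).round(1))
print("tool x yaw",np.degrees(np.arctan2(R[1,0],R[0,0])))
E
```

```text
2.4 [ 0.45949419 -0.0427316   0.20550006]
red dot [0.457 0.005] scene/side (0.464, 0.014) C [0.453 0.025] dist 0.021 -0.001 yaw -81.1 press [ 0.458 -0.001  0.1  ] tool xyz cm [ 1.8 -3.8 10.5]
yel dot [ 0.651 -0.156] scene/side (0.66, -0.144) C [ 0.636 -0.143] dist 0.02 0.001 yaw -38.9 press [ 0.656 -0.16   0.1  ] tool xyz cm [12.3 19.3 10.6]
gre dot [ 0.485 -0.264] scene/side (0.494, -0.254) C [ 0.499 -0.252] dist 0.019 0.001 yaw -142.5 press [ 0.48  -0.268  0.1  ] tool xyz cm [-8.3 21.  10.6]
tool x yaw 26.650798239488648
```

Request:
arm_command(
  commands=[0.8,-1.5,1.5,0,0.8,-1.5,1.5,0,0.9,-1.5,1.5,0,0,0,0,0,0,0,0,0],
)

```text
time_s: 2.82
position: [0.4614, 0.0092, 0.1602]
eef_rot: [[0.893, 0.45, -0.002], [0.45, -0.893, -0.001], [-0.002, -0.0, -1.0]]
ft_force: [0.3, -0.7, 0.7]
opening: 0.0001
grasp_force: 0.0
```

Request:
arm_command(
  commands=[0,0,0,0,0,0,0,0,0,0,0,0,0,0,0,0,0,0,0,0],
)

```text
time_s: 3.23
position: [0.4622, 0.0099, 0.1609]
eef_rot: [[0.893, 0.45, 0.001], [0.45, -0.893, -0.0], [0.001, 0.0, -1.0]]
ft_force: [0.2, 0.2, -0.3]
opening: 0.0005
grasp_force: 0.0
```

```bash
cat > m.py <<'E'
from h import *
import sys
YAW=dict(red=-81.5,yellow=-39.5,green=-143)
def look(names):
    ci=manip.camera_info("wrist");s=manip.observe();manip.camera("wrist")
    R=np.array(s['eef_rot']);print(s['time_s'],np.round(s['position'],4),np.round(s['dq'],3).max())
    for n in names:
        t=np.radians(YAW[n]);x=np.array([np.cos(t),np.sin(t)])
        for r in manip.spot_point("wrist",n+"_dot"):
            if r['score']<.5: continue
            D=onz(ci,r['centre'],.057)[:2]; T=np.array([*(D+.007*x),.065])
            print(n,np.round(r['centre']),round(r['score'],2),"dot",D.round(4),"press",T.round(4),"tool cm",(R.T@(T-s['position'])*100).round(2))
look(sys.argv[1:])
E
python3 m.py red yellow green
```

```text
3.2333 [0.4622 0.0099 0.1609] 0.005
red [257. 190.] 0.69 dot [0.4624 0.0149] press [0.4634 0.0079 0.065 ] tool cm [0.01 0.22 9.59]
green [504. 280.] 0.7 dot [ 0.4899 -0.2534] press [ 0.4843 -0.2576  0.065 ] tool cm [-10.07  24.87   9.59]
```

Request:
arm_command(
  commands=[0,0.2,3,0,0,0,3,0,0,0,2.5,0,0,0,0.5,0,0,0,0.3,0],
)

```text
time_s: 3.85
position: [0.4619, 0.0086, 0.0665]
eef_rot: [[0.892, 0.451, -0.003], [0.451, -0.892, -0.0], [-0.003, -0.001, -1.0]]
ft_force: [0.9, 0.7, 0.9]
opening: 0.0007
grasp_force: 0.0
```

Request:
arm_command(
  commands=[0,0,0.4,0,0,0,0.4,0,0,0,0.4,0,0,0,0.4,0,0,0,0.3,0],
)

```text
time_s: 4.27
position: [0.4637, 0.0083, 0.0488]
eef_rot: [[0.893, 0.45, 0.002], [0.45, -0.893, -0.0], [0.002, 0.001, -1.0]]
ft_force: [-0.2, -1.4, 2.8]
opening: 0.0001
grasp_force: 1.1
```

Request:
arm_command(
  commands=[0,0,0.1,0,0,0,0.1,0,0,0,0.1,0,0,0,0,0,0,0,0,0],
)

```text
time_s: 4.68
position: [0.4637, 0.0083, 0.0475]
eef_rot: [[0.893, 0.45, 0.003], [0.45, -0.893, -0.0], [0.002, 0.001, -1.0]]
ft_force: [-2.1, -2.6, 25.5]
opening: 0.0007
grasp_force: 12.6
```

The 25 N stop shows red is fully down. Next I lift and go to yellow.

Request:
arm_command(
  commands=[0,0,-3.8,0,0,0,-3.8,0,0,0,-3.8,0,1,2,0,0,1.5,3.2,0,0],
)

```text
time_s: 5.1
position: [0.5085, -0.0236, 0.1623]
eef_rot: [[0.89, 0.456, 0.003], [0.456, -0.89, 0.002], [0.004, -0.001, -1.0]]
ft_force: [0.5, 0.7, -0.9]
opening: 0.0003
grasp_force: 0.0
```

Request:
arm_command(
  commands=[1.6,3.5,0,0,1.6,3.5,0,0,1.6,3.5,0,0,1.6,3.5,0,0,1.6,3.5,0,0],
)

```text
time_s: 5.52
position: [0.6598, -0.1471, 0.1592]
eef_rot: [[0.892, 0.451, -0.001], [0.451, -0.892, 0.001], [-0.0, -0.001, -1.0]]
ft_force: [1.3, 0.2, -0.0]
opening: 0.0005
grasp_force: 0.0
```

Request:
arm_command(
  commands=[0,0,0,0,0,0,0,0,0,0,0,0,0,0,0,0,0,0,0,0],
)

```text
time_s: 5.93
position: [0.6582, -0.145, 0.1597]
eef_rot: [[0.892, 0.452, -0.001], [0.452, -0.892, 0.001], [-0.0, -0.001, -1.0]]
ft_force: [0.3, -0.3, -0.7]
opening: 0.0003
grasp_force: 0.0
```

```bash
python3 m.py yellow green; python3 - <<'E'
from h import *
cv2.imwrite("pics/w2.png",manip.camera("wrist"))
E
```

```text
5.9333 [ 0.6582 -0.145   0.1597] 0.006
yellow [257. 191.] 0.85 dot [ 0.6573 -0.1402] press [ 0.6627 -0.1447  0.065 ] tool cm [0.42 0.19 9.47]
```

View pics/w2.png

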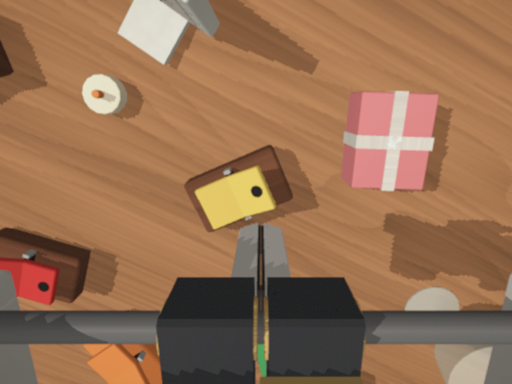

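The yellow dot is at (257,191), still off. The gift box at (395,140) and the goblet at (440,320) are clear of the fingers.

Request:
arm_command(
  commands=[0.4,0.3,3,0,0,0,3,0,0,0,2.4,0,0,0,0.5,0,0,0,0.3,0],
)

```text
time_s: 6.55
position: [0.6628, -0.1471, 0.0663]
eef_rot: [[0.892, 0.451, -0.003], [0.451, -0.892, 0.001], [-0.002, -0.002, -1.0]]
ft_force: [-0.1, 0.6, 0.7]
opening: 0.0004
grasp_force: 0.0
```

Request:
arm_command(
  commands=[0,0,0.4,0,0,0,0.4,0,0,0,0.4,0,0,0,0.4,0,0,0,0.3,0],
)

```text
time_s: 6.97
position: [0.6654, -0.1482, 0.0496]
eef_rot: [[0.893, 0.45, 0.003], [0.45, -0.893, -0.001], [0.003, 0.002, -1.0]]
ft_force: [2.0, -0.7, 1.3]
opening: 0.0005
grasp_force: 1.1
```

Request:
arm_command(
  commands=[0,0,0.1,0,0,0,0.1,0,0,0,0.1,0,0,0,0,0,0,0,0,0],
)

```text
time_s: 7.38
position: [0.6648, -0.1479, 0.048]
eef_rot: [[0.893, 0.451, 0.002], [0.451, -0.893, -0.001], [0.002, 0.002, -1.0]]
ft_force: [-1.3, 0.1, 13.1]
opening: 0.0005
grasp_force: 6.9
```

Request:
arm_command(
  commands=[0,0,0.1,0,0,0,0,0,0,0,-3.8,0,0,0,-3.8,0,0,0,-3.8,0],
)

```text
time_s: 7.8
position: [0.662, -0.1465, 0.1587]
eef_rot: [[0.892, 0.451, -0.004], [0.451, -0.892, 0.002], [-0.003, -0.003, -1.0]]
ft_force: [1.3, 1.3, -0.2]
opening: 0.0006
grasp_force: 0.0
```

Request:
arm_command(
  commands=[-2.5,0.2,0,0,-3.7,0.3,0,0,-3.7,0.3,0,0,-3.7,0.3,0,0,-3.7,0.3,0,0],
)

```text
time_s: 8.22
position: [0.5131, -0.2376, 0.1581]
eef_rot: [[0.892, 0.452, -0.002], [0.452, -0.892, 0.001], [-0.001, -0.002, -1.0]]
ft_force: [-0.9, -0.0, 0.3]
opening: 0.0002
grasp_force: 0.0
```

Request:
arm_command(
  commands=[-3.7,0.3,0,0,0,0,0,0,0,0,0,0,0,0,0,0,0,0,0,0],
)

```text
time_s: 8.63
position: [0.4853, -0.2558, 0.1583]
eef_rot: [[0.892, 0.453, 0.0], [0.453, -0.892, 0.001], [0.001, -0.001, -1.0]]
ft_force: [-0.1, -0.2, -0.1]
opening: 0.0004
grasp_force: 0.0
```

Request:
arm_command(
  commands=[0,0,0,0,0,0,0,0,0,0,0,0,0,0,0,0,0,0,0,0],
)

```text
time_s: 9.05
position: [0.4843, -0.2571, 0.1584]
eef_rot: [[0.892, 0.451, -0.0], [0.451, -0.892, 0.0], [-0.0, -0.0, -1.0]]
ft_force: [-0.1, 0.0, 0.1]
opening: 0.0003
grasp_force: 0.0
```

```bash
python3 m.py green yellow; python3 - <<'E'
from h import *
cv2.imwrite("pics/w3.png",manip.camera("wrist"))
E
```

```text
9.05 [ 0.4843 -0.2571  0.1584] 0.005
yellow [ 86. 222.] 0.64 dot [ 0.3825 -0.1205] press [ 0.3879 -0.125   0.065 ] tool cm [ -2.63 -16.14   9.34]
```

View pics/w3.png

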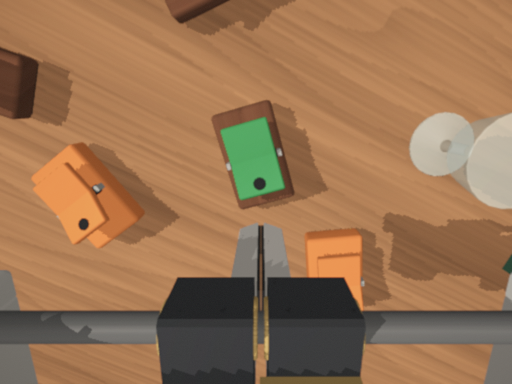

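The green dot is at (259,183), and the orange look-alikes are at (85,195) and (335,270).

```bash
python3 - <<'E'
from h import *
s=manip.observe();print(s['position']);D=onz(manip.camera_info("wrist"),(259,183.5),.057);t=np.radians(-143)
T=D+.007*np.array([np.cos(t),np.sin(t),0]);print(D,T,np.array(s['eef_rot']).T@(T-s['position'])*100)
E
```

```text
[ 0.48410974 -0.25736261  0.15850297]
[ 0.49102566 -0.25133572  0.057     ] [ 0.48543521 -0.25554842  0.057     ] [ 0.19984866 -0.10198718 10.15030415]
```

Request:
arm_command(
  commands=[0.2,-0.1,3,0,0,0,3,0,0,0,2.3,0,0,0,0.5,0,0,0,0.3,0],
)

```text
time_s: 9.67
position: [0.4847, -0.2553, 0.0665]
eef_rot: [[0.893, 0.451, -0.002], [0.451, -0.893, 0.001], [-0.001, -0.002, -1.0]]
ft_force: [0.7, 0.2, 0.9]
opening: 0.0009
grasp_force: 0.0
```

Request:
arm_command(
  commands=[0,0,0.4,0,0,0,0.4,0,0,0,0.4,0,0,0,0.4,0,0,0,0.3,0],
)

```text
time_s: 10.08
position: [0.4856, -0.2564, 0.0489]
eef_rot: [[0.893, 0.45, 0.001], [0.45, -0.893, -0.001], [0.0, 0.001, -1.0]]
ft_force: [-0.7, -0.9, 3.2]
opening: 0.0007
grasp_force: 1.1
```

Request:
arm_command(
  commands=[0,0,0.1,0,0,0,0.1,0,0,0,0.1,0,0,0,0,0,0,0,0,0],
)

```text
time_s: 10.5
position: [0.4856, -0.2564, 0.0478]
eef_rot: [[0.893, 0.45, 0.001], [0.45, -0.893, -0.001], [0.0, 0.002, -1.0]]
ft_force: [-5.0, -0.3, 21.0]
opening: 0.0007
grasp_force: 10.4
```

The green switch stopped at 21 N. I'll lift, back away the way I came, and check.

Request:
arm_command(
  commands=[0,0,-3.5,0,0,0,-4,0,0,0,-4,0,0,0,-4,0,-2,2,0,0],
)

```text
time_s: 10.92
position: [0.4844, -0.2782, 0.2082]
eef_rot: [[0.888, 0.459, 0.015], [0.459, -0.888, -0.002], [0.013, 0.008, -1.0]]
ft_force: [1.6, -0.1, 0.4]
opening: 0.0001
grasp_force: 0.0
```

Request:
arm_command(
  commands=[-2,3,0,0,-2,3,0,0,-2,3,0,0,-2,3,0,0,-2,3,0,0],
)

```text
time_s: 11.33
position: [0.4553, -0.4623, 0.2005]
eef_rot: [[0.892, 0.452, 0.001], [0.452, -0.892, 0.001], [0.001, -0.0, -1.0]]
ft_force: [0.8, -1.1, 0.6]
opening: 0.0008
grasp_force: 0.0
```

Request:
arm_command(
  commands=[0,0,0,0,0,0,0,0,0,0,0,0,0,0,0,0,0,0,0,0],
)

```text
time_s: 11.75
position: [0.4561, -0.4594, 0.2006]
eef_rot: [[0.891, 0.453, 0.001], [0.453, -0.891, 0.001], [0.001, -0.001, -1.0]]
ft_force: [-1.2, -0.6, -0.8]
opening: 0.0007
grasp_force: 0.0
```

```bash
python3 - <<'E'
from h import *
S={'r':(222,172),'y':(241,236),'g':(166,241),'w':(304,167)};D={'r':(214,186),'y':(284,228),'g':(229,266),'w':(270,152)}
rows=[]
for f,P in(("scene",S),("side",D)):
    im=manip.camera(f)
    rows.append(np.hstack([cv2.resize(im[y-28:y+28,x-28:x+28],(200,200),interpolation=cv2.INTER_CUBIC) for x,y in P.values()]))
cv2.imwrite("pics/crop2.png",np.vstack(rows))
E
```

```text
(no output)
```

View pics/crop2.png

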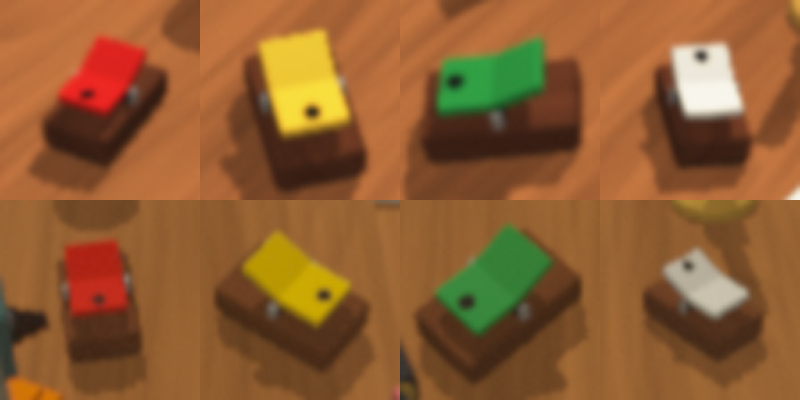

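The crops show the dotted halves level on red, yellow and green with their plain halves raised. White is still off, and the blocks are where they were.

```bash
python3 -c "
from plant import manip
print(manip.finish_job())"
```

```text
the job is handed in; nothing more can be done
None
```

I pressed the red, yellow and green switches fully on in that order and left white off; before hand-in (about 12 s on the clock) the camera showed the four switches in place, and I did not re-photograph the bystanders.

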